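# Sort the weighing station into rack and tray

## Task

Tidy up round the balance: stand the squat white bottle upright in the wide bay of the grey bottle rack and the slim brown bottle upright in its narrow bay, lay the tweezers flat in the long lane of the steel instrument tray, and stand the rubber stopper on its narrow end in either of that tray's short bays. Do not knock either bottle over, and leave the small vial, the timer and the dish where they are.

Things in the scene. Friction and masses are not known exactly. Their poses are not given: they have to be found in the camera images.
- white_bottle: The squat white screw-cap bottle with a white cap: body 52 mm across up to 75 mm height, cap 35 mm across above 77 mm, 91 mm tall in all, about 0.14 kg, closed and rigid. Origin at the centre of its underside, z up through the cap. Starts upright on the bench.
- slim_bottle: The slim brown bottle with a black cap: body 38 mm across up to about 60 mm height, cap 26 mm across, 79 mm tall in all, about 0.07 kg, closed and rigid. Origin at the centre of its underside, z up through the cap. Starts upright on the bench.
- tweezers: Steel tweezers lying flat on the bench, 132 mm long (own y axis), 12 mm wide (own x axis), 9 mm thick, rigid (the arms do not spring). Origin at the middle of the underside, z up. Pick up across the 12 mm width.
- stopper: Orange-red rubber stopper, a tapered plug standing on its narrow end: 23 mm across the top, narrower below, 22 mm tall, about 20 g, rigid. Origin at the centre of its underside, z up.
- bottle_rack: Fixed grey plastic bottle rack, an open box 82 (own x) by 148 mm (own y) with two bays, turned any way round; origin at the centre of its underside, z up. It stands on feet: bay floors 29 mm, tops of the walls 50 mm above the bench; walls 4 mm thick. Wide bay: 74 x 80 mm (x, y) inside, centre (0, +30) mm. Narrow bay: 74 x 56 mm inside, centre (0, -42) mm.
- tool_tray: Fixed shallow steel tray, 151 (own x) by 166 mm (own y), turned at most 0.3 rad; origin at the centre of its underside. On feet: floor 29 mm, tops of walls 38 mm above the bench; walls 3 mm. Long lane on the -x side (towards the robot): 71 x 160 mm (x, y) inside, centre (-37, 0) mm. On the +x side two short bays, each 71 x 78 mm inside, centres (+37, +40) and (+37, -40) mm. Fingers opened wide would meet the walls.
- vial: Bystander: very small brown vial with a white cap, 28 mm across, 51 mm tall, origin at the centre of its underside. Not part of the job.
- timer: Bystander: white bench timer lying flat, 62 x 62 x 18 mm, origin at the centre of its underside. Not part of the job. Behind it stands the fixed glass-cased balance, 0.40 m tall, over x 0.45 to 0.83, y -0.16 to 0.06: pass in front of it.
- dish: Bystander: round clear dish, 60 mm across, 15 mm high, origin at the centre of its underside. Not part of the job. At the sides of the bench, beyond y 0.34 (x over 0.40) and y -0.42 (x over 0.45), stand fixed instruments 0.24 to 0.27 m tall.
Not all that is in view belongs to the job. What is shaped like the slim_bottle but yellow is not meant.

How it is judged:
At the end, for the whole second after the job is handed in: White bottle in the rack's wide bay, brown bottle in its narrow bay, both upright (0.1 rad); tweezers flat in the tray's long lane; stopper standing (0.12 rad) in a short bay; each on the bay's floor (within 5 mm), at rest (under 20 mm/s) (x of white_bottle in the frame of bottle_rack between -0.02 and 0.02 m and y of white_bottle in the frame of bottle_rack between 0.009 and 0.051 m and z of each of white_bottle, slim_bottle in the frame of bottle_rack below 0.034 m and angle between each of white_bottle, slim_bottle, tweezers's own z axis and vertical below 0.1 rad and x of slim_bottle in the frame of bottle_rack between -0.025 and 0.025 m and y of slim_bottle in the frame of bottle_rack between -0.058 and -0.026 m and x of tweezers in the frame of tool_tray between -0.072 and -0.002 m and y of tweezers in the frame of tool_tray between -0.03 and 0.03 m and z of tweezers in the frame of tool_tray between 0.025 and 0.034 m and x of stopper in the frame of tool_tray between 0.002 and 0.072 m and y of stopper in the frame of tool_tray between -0.08 and 0.08 m and z of stopper in the frame of tool_tray below 0.034 m and angle between stopper's own z axis and vertical below 0.12 rad and linear speed of each of white_bottle, slim_bottle, tweezers, stopper below 0.02 m/s); the robot touches nothing.
It fails at once if a bottle is knocked over (tilted more than 0.8 rad) (angle between any of white_bottle, slim_bottle's own z axis and vertical above 0.8 rad).
It fails at once if the vial, timer or dish is moved by more than 30 mm (distance of any of vial, timer, dish from where it was at the start of the episode above 0.03 m).
It also fails if it takes over 109 s, if anything falls off the work surface, if the arm or the gripper's body presses on something with over 40 N, if the wrist force passes 120 N, or if a joint passes its speed limit or range.

## Robot

A 6-joint arm with a two-finger parallel gripper is mounted at the origin on a cart in front of the work surface, level with it; the furniture and walls round the work are solid. World frame = base frame: x ahead of the robot, y to its left, z up, the work surface at z = 0. Lengths are in m, angles in rad, forces in N, time in s.
With the tool pointing down it reaches from about 0.35 to 0.975 m from the base axis. Payload 7.1 kg.
Tool frame: the origin (TCP) lies at the very end of the fingers, on their centre line; the grasp point (between the pads) lies 19 mm behind it; z points along the fingers, y is the line along which they close (so a half turn about z gives the same grasp; the last joint's range is limited). The gripper opens to 88 mm and grips with 3 to 60 N. Pads are 20 mm wide; open, the fingers measure 115 mm over their backs; the gripper's body (75 mm by 178 mm) begins 61 mm behind the grasp point.
Start: joints at [1.195, 0.423, 1.63, -0, 1.089, -0.019], TCP at [0.218, 0.586, 0.223] pointing down, gripper open.
Joint ranges: [-3, 3], [-0.9, 2.11], [0.09, 2.58], [-1.31, 4.45], [0.11, 2.69], [-2.54, 2.54]. Speed limits (rad/s): [2.39, 2.39, 3.01, 3.14, 3.14, 3.14].

## Interface

Orientations are given as a 3x3 rotation matrix whose columns are the frame's x, y, z axes.
In Python, from rig import * gives the robot as it stands.
- The arm moves only by the tool jog_arm, never from a script. Its argument "series" is a list of rows, each a list of 7 numbers: the shift along the tool's x, y, z in cm, then the turn, a rotation vector about the tool's x, y, z in rad, then the opening, from -1 (shut) to 1 (fully open). A call has exactly 10 rows; each row is the pose to reach, as a shift and turn from the pose commanded when the call began, along the tool's axes at that moment; what a row does not reach only later rows make up. A row lasts 1/8 s, in which the tool goes at most 62.5 mm and 10.7 degrees, less where a joint would pass 70% of its speed; a pose out of reach is approached as far as the arm can. A call with a gripper value outside its range is refused whole. The fingers move at their own pace and stop on an object; the grip force is fixed at half the most. Time passes only in rows, so rows that repeat a pose let the fingers close, or fill a call up. It gives the time, the measured TCP pose, the force, the opening and the grip force at its end, in the units of the state.
- get_state(): the state, without advancing time (a new reading comes with each control period).
- camera(name): name is "side" or "top"; returns a dict with "pixels" (400x640x3 uint8, blue, green, red), "z_map" (400x640 float32, m along the optical axis (not along the pixel's ray), 0 where there is no reading), "fx", "fy", "cx", "cy" (pixels), "camera_from_world" (4x4, takes a point from world to camera coordinates). Camera axes: x right, y down, z forward; pixel columns grow to the right and rows downward; lengths in m; the calibration is good to about 2 mm. A picture is of the moment at which its call begins.
- job_done(): hands the job in; it is judged then, once.
The state is a dict: "clock": time; "joint_pos": joint angles; "joint_vel": joint speeds; "joint_efforts": joint torques, N m; "position": TCP position; "ee_rot": TCP orientation; "contact_force": force on the tool from outside, world axes, zero at the start; "torque": the same for the moment, N m; "gripper_width": finger opening in m; "grip_force": force on a finger pad.
Only numpy, scipy, OpenCV 4.12 (cv2) and the standard library are available. Lean on these libraries where they do the work, as an engineer would, in place of code of your own. Each camera call takes 0.05 s, during which the arm holds its last target. There are 200 camera calls.

## Working session

There is one attempt and no reset: what is moved stays moved. The work goes in short steps, Python scripts to look and compute and a tool call to move; the robot and the scene stay as the last step left them, time stands still between calls to the robot, and variables do not carry over. Pictures are saved under pics/ and viewed, at most 14 in all, crops included, and the job is handed in when it is done.

Besides the shell and the picture viewer there is one more tool, called by a JSON object that holds its "name" and its "arguments". jog_arm: Moves the arm, as the interface text tells. Its arguments: {"type":"object","properties":{"series":{"type":"array"}},"required":["series"]}

```bash
mkdir -p pics; cat > h.py <<'E'
from rig import *
import numpy as np, cv2
def shot(n,f=None):
    c=camera(n)
    if f: cv2.imwrite('pics/'+f,c['pixels'])
    return c
def cloud(c):
    v,u=np.mgrid[0:400,0:640]; z=c['z_map']
    P=np.stack([(u-c['cx'])/c['fx']*z,(v-c['cy'])/c['fy']*z,z],-1)
    T=c['camera_from_world']
    return (P-T[:3,3])@T[:3,:3]   # world points
def onplane(c,u,v,h):
    T=c['camera_from_world'];R=T[:3,:3];o=-R.T@T[:3,3]
    d=R.T@np.array([(u-c['cx'])/c['fx'],(v-c['cy'])/c['fy'],1])
    return o+d*(h-o[2])/d[2]
E
python3 - <<'E'
from h import *
for n in('top','side'):
    c=shot(n,n+'1.png'); T=c['camera_from_world']; print(n,-T[:3,:3].T@T[:3,3],c['fx'])
s=get_state(); print(s['clock'],s['position'],s['ee_rot'],s['gripper_width'])
E
```

```text
top [ 0.41388138 -0.01515915  1.12605785] 362.4467380636193
side [-0.23161987 -0.14227243  0.95689492] 483.8650092857678
0.1 [0.21807502 0.58518471 0.22196781] [[-9.37031429e-01  3.49244676e-01 -5.07937862e-04]
 [ 3.49245045e-01  9.37030518e-01 -1.30655468e-03]
 [ 1.96460123e-05 -1.40167758e-03 -9.99999017e-01]] 0.08765185860978232
```

View pics/top1.png

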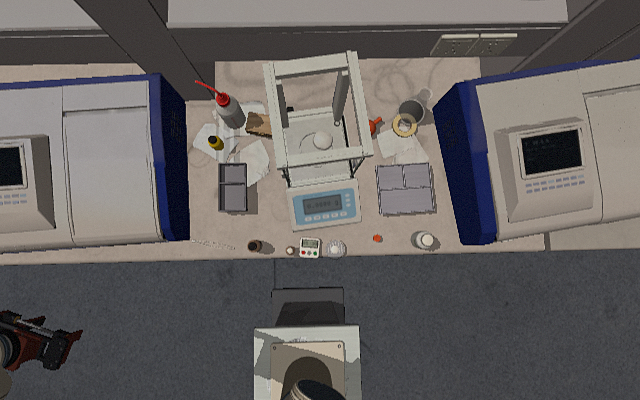

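View pics/side1.png

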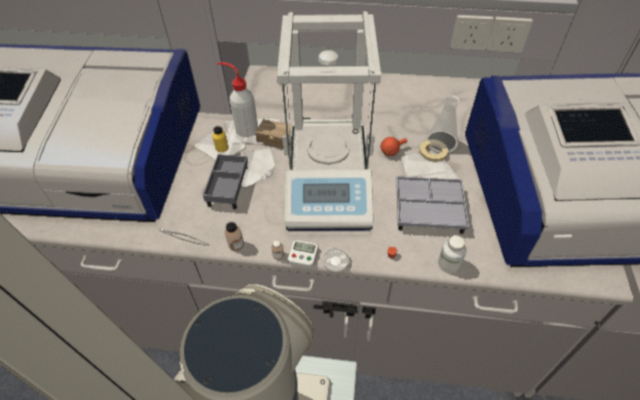

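The top view shows the rack at about (233,188), tray (405,188), white bottle (425,240), brown bottle (255,246), stopper (377,238) and tweezers near (213,243). Next I'll enlarge the crops.

```bash
python3 - <<'E'
from h import *
c=shot('top'); im=c['pixels']; P=cloud(c)
a=cv2.resize(im[150:262,185:285],None,fx=5,fy=5,interpolation=cv2.INTER_CUBIC)
cv2.imwrite('pics/cl.png',a)
b=cv2.resize(im[155:255,365:445],None,fx=5,fy=5,interpolation=cv2.INTER_CUBIC)
cv2.imwrite('pics/cr.png',b)
def tops(u0,u1,v0,v1,zl,zh,name):
    q=P[v0:v1,u0:u1].reshape(-1,3); m=(q[:,2]>zl)&(q[:,2]<zh); q=q[m]
    print(name,len(q),q.mean(0).round(4),q.min(0).round(3),q.max(0).round(3)) if len(q) else print(name,0)
    return q
tops(410,440,225,255,.08,.1,'white cap'); tops(240,270,232,258,.07,.09,'slim cap'); tops(370,385,230,246,.012,.03,'stopper')
tops(282,297,240,258,.04,.06,'vial'); tops(298,322,235,260,.012,.03,'timer'); tops(325,350,235,262,.008,.025,'dish')
q=tops(185,240,230,258,.004,.02,'tweez')
for n,q in(('rack',tops(212,252,155,220,.044,.056,'rack')),('tray',tops(370,440,155,222,.0345,.045,'tray'))):
    r=cv2.minAreaRect((q[:,:2]*1000).astype(np.float32)); print(n,r)
E
```

```text
white cap 124 [ 0.4016 -0.3509  0.0889] [ 0.384 -0.37   0.081] [ 0.418 -0.335  0.094]
slim cap 64 [0.3962 0.1492 0.0772] [0.385 0.137 0.07 ] [0.408 0.161 0.083]
stopper 43 [ 0.4102 -0.2202  0.0208] [ 0.401 -0.231  0.013] [ 0.419 -0.209  0.025]
vial 34 [0.38   0.0427 0.0481] [0.373 0.033 0.041] [0.388 0.051 0.054]
timer 356 [ 0.3866 -0.0144  0.0153] [ 0.354 -0.045  0.012] [0.419 0.016 0.022]
dish 42 [ 0.3779 -0.0922  0.0133] [ 0.35  -0.121  0.008] [ 0.408 -0.063  0.017]
tweez 47 [0.4042 0.2936 0.0066] [0.367 0.203 0.004] [0.44  0.361 0.011]
rack 209 [0.5727 0.2116 0.0481] [0.5   0.171 0.044] [0.647 0.252 0.054]
tray 217 [ 0.5651 -0.3144  0.0367] [ 0.481 -0.396  0.035] [ 0.639 -0.224  0.041]
rack ((573.6016845703125, 211.6177520751953), (147.48367309570312, 79.78276062011719), 0.44933897256851196)
tray ((559.713623046875, -309.0398864746094), (151.05767822265625, 166.75445556640625), 2.6723742485046387)
```

View pics/cl.png

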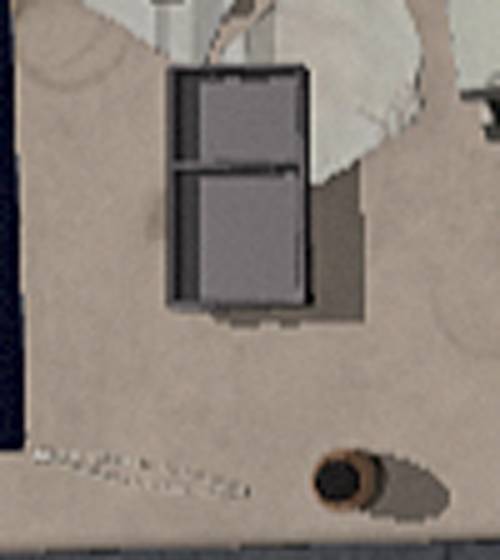

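View pics/cr.png

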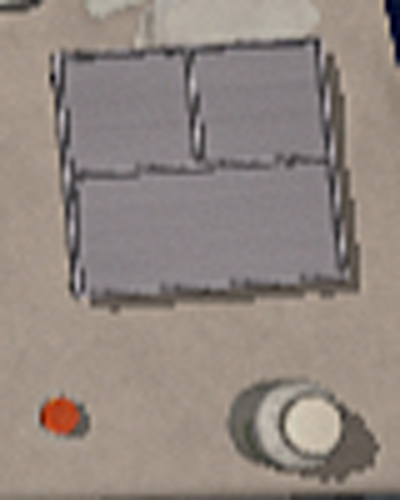

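The crops show the rack with its wide bay nearest the robot, the tray turned about +0.047 rad, and the tweezers from crop (35,455) to (248,492), which is image (192,241) to (234.6,248.4). All the heights match the given sizes.

First move: square the tool to the world (tool x = -X, y = +Y) and head to the brown bottle.

```bash
cat >> h.py <<'E'
def go(*W):  # W: (x,y,z,az of tool y) -> rows in tool axes from the measured pose
    s=get_state(); R=s['ee_rot']; p=s['position']; az=np.arctan2(R[1,1],R[0,1])
    print('t',round(s['clock'],2),p.round(4),'az',az.round(3),'tilt',np.round(R[:2,2],3),'w',round(s['gripper_width'],4),'grip',round(s['grip_force'],1),'F',np.round(s['contact_force'],1))
    for w in W: print((R.T@(np.array(w[:3])-p)*100).round(2),'turn z',round(az-w[3],3))
E
python3 - <<'E'
from h import *
c=shot('top')
a=onplane(c,192,241,.006);b=onplane(c,234.6,248.4,.006);print(a,b,(a+b)/2,np.hypot(*(a-b)[:2]),np.arctan2((a-b)[1],(a-b)[0]))
for u,v in((470,243),(189,241)): print(onplane(c,u,v,.25))
print(onplane(c,215,143,.07))
go((.396,.149,.20,1.571),(.396,.149,.029,1.571))
E
```

```text
[0.41496548 0.34288583 0.006     ] [0.38929991 0.2130106  0.006     ] [0.4021327  0.27794822 0.006     ] 0.132386925993226 1.37569301518346
[ 0.39349364 -0.40295926  0.25      ]
[0.4149052  0.27203158 0.25      ]
[0.70266241 0.257707   0.07      ]
t 0.2 [0.2181 0.5853 0.2222] az 1.214 tilt [-0.    -0.001] w 0.088 grip 0.0 F [-0.5 -0.1 -0.2]
[-31.91 -34.67   2.25] turn z -0.357
[-31.91 -34.65  19.35] turn z -0.357
```

{"name": "jog_arm", "arguments": {"series": [[-31.9,-34.7,2.2,0,0,-0.357,1],[-31.9,-34.7,2.2,0,0,-0.357,1],[-31.9,-34.7,2.2,0,0,-0.357,1],[-31.9,-34.7,2.2,0,0,-0.357,1],[-31.9,-34.7,2.2,0,0,-0.357,1],[-31.9,-34.7,2.2,0,0,-0.357,1],[-31.9,-34.7,2.2,0,0,-0.357,1],[-31.9,-34.7,2.2,0,0,-0.357,1],[-31.9,-34.7,2.2,0,0,-0.357,1],[-31.9,-34.7,2.2,0,0,-0.357,1]]}}

```text
clock: 1.45
position: [0.3959, 0.1494, 0.2007]
ee_rot: [[-1.0, 0.0, -0.0], [0.0, 1.0, 0.0], [0.0, 0.0, -1.0]]
contact_force: [-0.3, 0.6, -0.8]
gripper_width: 0.0878
grip_force: 0.0
```

```bash
python3 - <<'E'
from h import *
go((.396,.149,.20,1.571),(.396,.149,.029,1.571))
E
```

```text
t 1.45 [0.3959 0.1494 0.2007] az 1.57 tilt [-0.  0.] w 0.0878 grip 0.0 F [-0.3  0.6 -0.8]
[-0.01 -0.04  0.07] turn z -0.001
[-1.000e-02 -4.000e-02  1.717e+01] turn z -0.001
```

{"name": "jog_arm", "arguments": {"series": [[0,0,6,0,0,0,1],[0,0,12,0,0,0,1],[0,0,16,0,0,0,1],[0,0,17.2,0,0,0,1],[0,0,17.2,0,0,0,-1],[0,0,17.2,0,0,0,-1],[0,0,17.2,0,0,0,-1],[0,0,17.2,0,0,0,-1],[0,0,17.2,0,0,0,-1],[0,0,17.2,0,0,0,-1]]}}

```text
clock: 2.7
position: [0.3962, 0.1491, 0.0289]
ee_rot: [[-1.0, -0.0, 0.001], [-0.0, 1.0, 0.0], [-0.001, 0.0, -1.0]]
contact_force: [0.0, 0.2, 4.7]
gripper_width: 0.0366
grip_force: 30.0
```

{"name": "jog_arm", "arguments": {"series": [[0,0,-6,0,0,0,-1],[0,0,-12,0,0,0,-1],[-5,1.4,-12,0,0,0,-1],[-10,2.9,-12,0,0,0,-1],[-15,4.3,-12,0,0,0,-1],[-19,5.5,-12,0,0,0,-1],[-21.5,6.2,-12,0,0,0,-1],[-22,6.25,-12,0,0,0,-1],[-22,6.25,-12,0,0,0,-1],[-22,6.25,-12,0,0,0,-1]]}}

```text
clock: 3.95
position: [0.6147, 0.2112, 0.1485]
ee_rot: [[-1.0, -0.0, -0.001], [-0.0, 1.0, -0.0], [0.001, -0.0, -1.0]]
contact_force: [0.2, 0.3, -0.6]
gripper_width: 0.0366
grip_force: 30.0
```

```bash
python3 - <<'E'
from h import *
go((.6156,.2116,.059,1.571))
c=shot('side'); cv2.imwrite('pics/s2.png',cv2.resize(c['pixels'][90:290,130:350],None,fx=3,fy=3)[:600,:800])
E
```

```text
t 3.95 [0.6147 0.2112 0.1485] az 1.571 tilt [-0.001 -0.   ] w 0.0366 grip 30.0 F [ 0.2  0.3 -0.6]
[-0.1   0.04  8.95] turn z -0.0
```

View pics/s2.png

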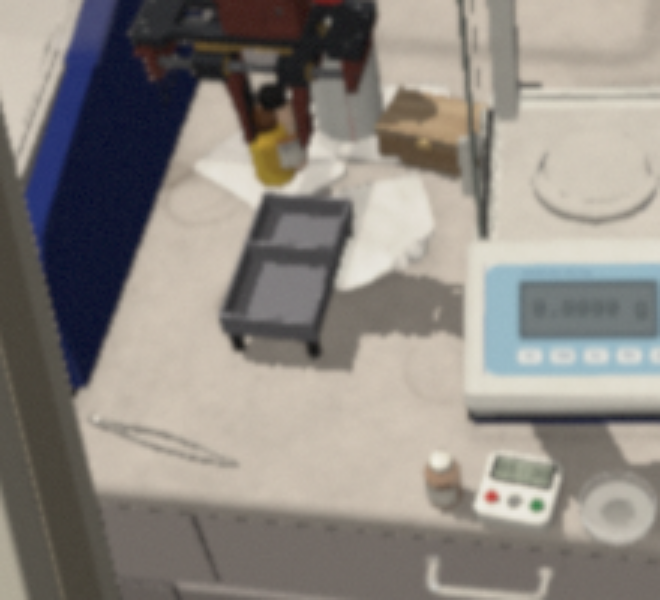

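The crop shows the brown bottle held over the rack, which is at (290,270) with its wide bay nearest. The yellow bottle at (270,155) stands behind it, clear.

{"name": "jog_arm", "arguments": {"series": [[0,0,4.5,0,0,0,-1],[0,0,8,0,0,0,-1],[0,0,9,0,0,0,-1],[0,0,9,0,0,0,-1],[0,0,9,0,0,0,0.4],[0,0,9,0,0,0,0.4],[0,0,9,0,0,0,0.4],[0,0,4,0,0,0,0.4],[0,0,-2,0,0,0,0.4],[0,0,-5,0,0,0,0.4]]}}

```text
clock: 5.25
position: [0.6173, 0.2121, 0.2025]
ee_rot: [[-1.0, -0.0, 0.004], [-0.0, 1.0, 0.001], [-0.004, 0.001, -1.0]]
contact_force: [0.9, 0.0, -0.5]
gripper_width: 0.0614
grip_force: 0.0
```

```bash
python3 - <<'E'
from h import *
go((.402,.278,.15,-.195),(.402,.278,.002,-.195))
E
```

```text
t 5.25 [0.6173 0.2121 0.2025] az 1.571 tilt [0.004 0.001] w 0.0614 grip 0.0 F [ 0.9  0.  -0.5]
[21.55  6.59  5.16] turn z 1.766
[21.62  6.57 19.96] turn z 1.766
```

{"name": "jog_arm", "arguments": {"series": [[3,0,1,0,0,0.18,0.2],[7,0,2,0,0,0.36,0.2],[11,0,3,0,0,0.54,0.2],[15,0,4,0,0,0.72,0.2],[18,0,4.9,0,0,0.9,0.2],[20,0,4.9,0,0,1.08,0.2],[21.4,0,4.9,0,0,1.26,0.2],[21.4,1,4.9,0,0,1.44,0.2],[21.4,4,4.9,0,0,1.62,0.2],[21.4,6.6,4.9,0,0,1.766,0.2]]}}

```text
clock: 6.5
position: [0.4021, 0.2785, 0.1501]
ee_rot: [[0.199, 0.98, 0.001], [0.98, -0.199, 0.001], [0.001, 0.001, -1.0]]
contact_force: [-0.4, -0.5, 0.1]
gripper_width: 0.0532
grip_force: 0.0
```

```bash
python3 - <<'E'
from h import *
c=shot('top','t3.png')
cv2.imwrite('pics/t3c.png',cv2.resize(c['pixels'][150:262,180:290],None,fx=5,fy=5,interpolation=cv2.INTER_CUBIC))
go((.402,.278,.15,-.195),(.402,.278,.002,-.195))
P=cloud(c); q=P[150:215,212:252].reshape(-1,3); q=q[q[:,2]>.09]; print(len(q),q.mean(0),q.max(0),q.min(0))
E
```

```text
t 6.55 [0.4029 0.281  0.1504] az -0.206 tilt [0.002 0.002] w 0.0526 grip 0.0 F [1.2 1.4 0.8]
[-0.31 -0.02  0.04] turn z -0.011
[-0.35 -0.05 14.84] turn z -0.011
98 [0.58248566 0.17569208 0.25980216] [0.62518812 0.22291998 1.12605785] [ 0.41388138 -0.01515915  0.09012119]
```

View pics/t3c.png

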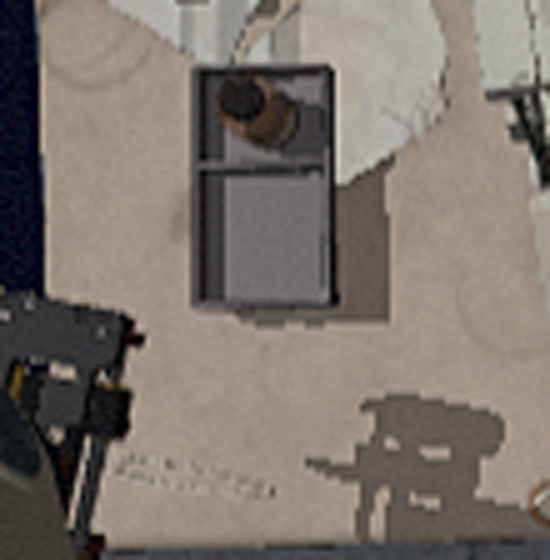

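The crop shows the brown bottle in the narrow bay at about crop (255,110), and the open gripper over the tweezers. I'll check the bottle's lean numerically and carry on.

```bash
python3 - <<'E'
from h import *
c=shot('top');P=cloud(c); z=c['z_map'][150:215,212:252].ravel(); q=P[150:215,212:252].reshape(-1,3)
for a,b in((.052,.07),(.07,.085),(.085,.098),(.100,.115)):
    m=(z>.1)&(q[:,2]>a)&(q[:,2]<b); r=q[m]; print(a,len(r),np.r_[r.min(0)[:2],r.max(0)[:2],r.mean(0)].round(3))
go((.402,.278,.002,-.195))
E
```

```text
0.052 28 [0.519 0.172 0.644 0.25  0.598 0.199 0.059]
0.07 29 [0.596 0.193 0.632 0.231 0.608 0.204 0.08 ]
0.085 49 [0.597 0.194 0.632 0.227 0.61  0.206 0.089]
0.1 62 [0.602 0.201 0.626 0.223 0.614 0.212 0.106]
t 6.6 [0.4025 0.2795 0.1501] az -0.195 tilt [0.001 0.001] w 0.0526 grip 0.0 F [-0.1  0.9 -0.4]
[-0.18 -0.04 14.81] turn z 0.0
```

{"name": "jog_arm", "arguments": {"series": [[0,0,5,0,0,0,0.2],[0,0,10,0,0,0,0.2],[0,0,13.5,0,0,0,0.2],[0,0,14.6,0,0,0,0.2],[0,0,14.7,0,0,0,0.2],[0,0,14.7,0,0,0,-1],[0,0,14.7,0,0,0,-1],[0,0,14.7,0,0,0,-1],[0,0,14.7,0,0,0,-1],[0,0,14.7,0,0,0,-1]]}}

```text
clock: 7.85
position: [0.4021, 0.2777, 0.003]
ee_rot: [[0.194, 0.981, 0.0], [0.981, -0.194, 0.0], [0.0, 0.0, -1.0]]
contact_force: [0.6, -1.2, 4.4]
gripper_width: 0.0117
grip_force: 30.0
```

```bash
python3 - <<'E'
from h import *
go((.36,.20,.16,1.4),(.36,-.2,.16,1.4),(.523,-.311,.12,.047))
E
```

```text
t 7.85 [0.4021 0.2777 0.003 ] az -0.195 tilt [0. 0.] w 0.0117 grip 30.0 F [ 0.6 -1.2  4.4]
[ -8.43  -2.62 -15.71] turn z -1.595
[-47.68   5.12 -15.72] turn z -1.595
[-55.41  23.26 -11.71] turn z -0.242
```

{"name": "jog_arm", "arguments": {"series": [[0,0,-5,0,0,0,-1],[-2,-0.3,-10,0,0,-0.18,-1],[-4,-0.7,-15,0,0,-0.36,-1],[-6,-1,-15.7,0,0,-0.54,-1],[-8,-1.4,-15.7,0,0,-0.72,-1],[-10.3,-1.7,-15.7,0,0,-0.9,-1],[-10.3,-1.7,-15.7,0,0,-1.08,-1],[-10.3,-1.7,-15.7,0,0,-1.26,-1],[-10.3,-1.7,-15.7,0,0,-1.44,-1],[-10.3,-1.7,-15.7,0,0,-1.62,-1]]}}

```text
clock: 9.1
position: [0.3651, 0.1797, 0.1596]
ee_rot: [[-0.99, 0.139, -0.0], [0.139, 0.99, -0.0], [0.0, -0.0, -1.0]]
contact_force: [-1.1, -0.1, -0.5]
gripper_width: 0.0113
grip_force: 30.0
```

```bash
python3 - <<'E'
from h import *
go((.365,-.25,.16,1.571))
E
```

```text
t 9.1 [0.3651 0.1797 0.1596] az 1.431 tilt [-0. -0.] w 0.0113 grip 30.0 F [-1.1 -0.1 -0.5]
[-5.980e+00 -4.255e+01 -3.000e-02] turn z -0.14
```

{"name": "jog_arm", "arguments": {"series": [[-0.7,-5,0,0,0,-0.14,-1],[-1.4,-10,0,0,0,-0.14,-1],[-2.1,-15,0,0,0,-0.14,-1],[-2.8,-20,0,0,0,-0.14,-1],[-3.5,-25,0,0,0,-0.14,-1],[-4.2,-30,0,0,0,-0.14,-1],[-4.9,-35,0,0,0,-0.14,-1],[-5.6,-40,0,0,0,-0.14,-1],[-6,-42.6,0,0,0,-0.14,-1],[-6,-42.6,0,0,0,-0.14,-1]]}}

```text
clock: 10.35
position: [0.3627, -0.2518, 0.1596]
ee_rot: [[-1.0, 0.009, 0.0], [0.009, 1.0, -0.0], [-0.0, -0.0, -1.0]]
contact_force: [-0.1, 0.9, -0.4]
gripper_width: 0.0114
grip_force: 30.0
```

```bash
python3 - <<'E'
from h import *
go((.523,-.311,.13,.047),(.45,-.311,.13,.047))
E
```

```text
t 10.35 [ 0.3627 -0.2518  0.1596] az 1.562 tilt [ 0. -0.] w 0.0114 grip 30.0 F [-0.1  0.9 -0.4]
[-16.08  -5.78   2.96] turn z 1.515
[-8.78 -5.85  2.96] turn z 1.515
```

{"name": "jog_arm", "arguments": {"series": [[-1,-3,0,0,0,0.18,-1],[-2,-5,0,0,0,0.36,-1],[-3,-5.9,0,0,0,0.54,-1],[-4,-5.9,0,0,0,0.72,-1],[-6,-5.9,0,0,0,0.9,-1],[-8,-5.9,0,0,0,1.08,-1],[-11,-5.9,1,0,0,1.26,-1],[-14,-5.9,2,0,0,1.44,-1],[-16,-5.9,3,0,0,1.52,-1],[-16,-5.9,3,0,0,1.52,-1]]}}

```text
clock: 11.6
position: [0.5228, -0.3084, 0.1287]
ee_rot: [[-0.048, 0.999, -0.002], [0.999, 0.048, 0.001], [0.001, -0.002, -1.0]]
contact_force: [-1.3, -0.2, -0.8]
gripper_width: 0.0118
grip_force: 30.0
```

```bash
python3 - <<'E'
from h import *
go((.523,-.311,.0325,.047))
c=shot('side'); cv2.imwrite('pics/s4.png',cv2.resize(c['pixels'][120:290,370:530],None,fx=3.5,fy=3.5,interpolation=cv2.INTER_CUBIC))
E
```

```text
t 11.6 [ 0.5228 -0.3084  0.1287] az 0.048 tilt [-0.002  0.001] w 0.0118 grip 30.0 F [-1.3 -0.2 -0.8]
[-0.27  0.03  9.62] turn z 0.001
```

View pics/s4.png

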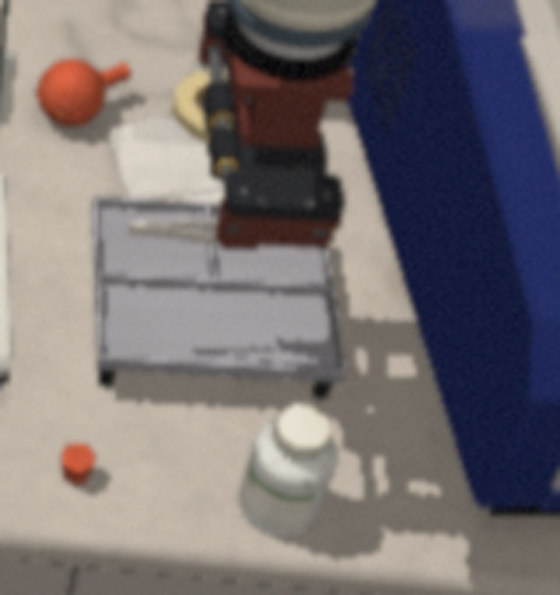

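The crop shows the tweezers held level and parallel to the tray, with one end at about (130,228). Lower them into the long lane and release with a narrow opening.

{"name": "jog_arm", "arguments": {"series": [[-0.2,0,4,0,0,0,-1],[-0.2,0,7.5,0,0,0,-1],[-0.2,0,9.2,0,0,0,-1],[-0.2,0,9.6,0,0,0,-1],[-0.2,0,9.6,0,0,0,-1],[-0.2,0,9.6,0,0,0,-0.4],[-0.2,0,9.6,0,0,0,-0.4],[-0.2,0,5,0,0,0,-0.4],[-0.2,0,0,0,0,0,-0.3],[-0.2,0,-4,0,0,0,-0.2]]}}

```text
clock: 12.9
position: [0.5229, -0.3125, 0.1722]
ee_rot: [[-0.045, 0.999, 0.002], [0.999, 0.045, -0.001], [-0.001, 0.002, -1.0]]
contact_force: [0.3, 0.0, -1.5]
gripper_width: 0.0345
grip_force: 0.0
```

```bash
python3 - <<'E'
from h import *
go((.41,-.2205,.12,.047),(.41,-.2205,.004,.047))
E
```

```text
t 12.9 [ 0.5229 -0.3125  0.1722] az 0.045 tilt [ 0.002 -0.001] w 0.0345 grip 0.0 F [ 0.3  0.  -1.5]
[  9.71 -10.88   5.19] turn z -0.002
[  9.72 -10.9   16.79] turn z -0.002
```

{"name": "jog_arm", "arguments": {"series": [[4,-4.5,2,0,0,0,0.1],[8,-9,4,0,0,0,0.1],[9.7,-10.9,5,0,0,0,0.1],[9.7,-10.9,6,0,0,0,0.1],[9.7,-10.9,11,0,0,0,0.1],[9.7,-10.9,15,0,0,0,0.1],[9.7,-10.9,16.6,0,0,0,0.1],[9.7,-10.9,16.6,0,0,0,-1],[9.7,-10.9,16.6,0,0,0,-1],[9.7,-10.9,16.6,0,0,0,-1]]}}

```text
clock: 14.15
position: [0.4103, -0.2209, 0.0049]
ee_rot: [[-0.045, 0.999, 0.002], [0.999, 0.045, -0.001], [-0.001, 0.002, -1.0]]
contact_force: [-0.6, 0.1, -0.7]
gripper_width: 0.0215
grip_force: 2.1
```

```bash
python3 - <<'E'
from h import *
go((.595,-.267,.10,.047),(.595,-.267,.034,.047))
E
```

```text
t 14.15 [ 0.4103 -0.2209  0.0049] az 0.045 tilt [ 0.002 -0.001] w 0.0215 grip 2.1 F [-0.6  0.1 -0.7]
[-5.45 18.27 -9.46] turn z -0.002
[-5.44 18.25 -2.86] turn z -0.002
```

{"name": "jog_arm", "arguments": {"series": [[0,0,0,0,0,0,-1],[0,0,0,0,0,0,-1],[0,0,-4,0,0,0,-1],[0,0,-8,0,0,0,-1],[-0.5,3,-10,0,0,0,-1],[-2,7,-10,0,0,0,-1],[-3.5,12,-10,0,0,0,-1],[-5,17,-10,0,0,0,-1],[-5.4,18.2,-10,0,0,0,-1],[-5.4,18.2,-10,0,0,0,-1]]}}

```text
clock: 15.4
position: [0.593, -0.2658, 0.1032]
ee_rot: [[-0.045, 0.999, -0.001], [0.999, 0.045, 0.0], [0.001, -0.001, -1.0]]
contact_force: [-1.1, -0.2, -0.8]
gripper_width: 0.0203
grip_force: 30.0
```

```bash
python3 - <<'E'
from h import *
go((.595,-.267,.034,.047))
c=shot('side'); cv2.imwrite('pics/s5.png',cv2.resize(c['pixels'][120:290,370:530],None,fx=3.5,fy=3.5,interpolation=cv2.INTER_CUBIC))
E
```

```text
t 15.4 [ 0.593  -0.2658  0.1032] az 0.045 tilt [-0.001  0.   ] w 0.0203 grip 30.0 F [-1.1 -0.2 -0.8]
[-0.14  0.2   6.92] turn z -0.002
```

View pics/s5.png

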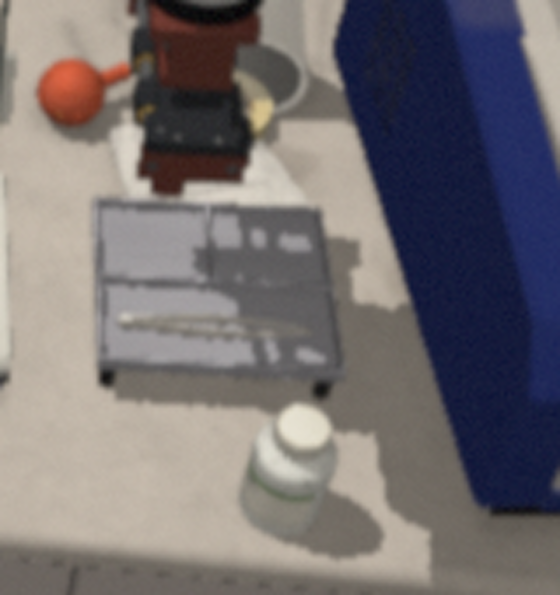

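The tweezers lie flat in the long lane, from (120,320) to (310,330). The near finger hides the stopper, but the grip force confirms it's held. Lower and release.

{"name": "jog_arm", "arguments": {"series": [[0,0,4,0,0,0,-1],[0,0,6,0,0,0,-1],[0,0,6.7,0,0,0,-1],[0,0,6.9,0,0,0,-1],[0,0,6.9,0,0,0,-1],[0,0,6.9,0,0,0,-0.2],[0,0,6.9,0,0,0,-0.2],[0,0,6.9,0,0,0,-0.2],[0,0,2,0,0,0,-0.2],[0,0,-4,0,0,0,-0.2]]}}

```text
clock: 16.7
position: [0.5925, -0.2656, 0.1435]
ee_rot: [[-0.045, 0.999, -0.003], [0.999, 0.045, 0.001], [0.002, -0.003, -1.0]]
contact_force: [0.5, 0.1, -0.5]
gripper_width: 0.0349
grip_force: 0.0
```

```bash
python3 - <<'E'
from h import *
go((.4016,-.352,.17,1.1),(.42,-.3,.17,1.1),(.4016,-.352,.031,1.1))
E
```

```text
t 16.7 [ 0.5925 -0.2656  0.1435] az 0.045 tilt [-0.003  0.001] w 0.0349 grip 0.0 F [ 0.5  0.1 -0.5]
[ -7.77 -19.47  -2.6 ] turn z -1.055
[ -2.66 -17.4   -2.6 ] turn z -1.055
[ -7.79 -19.43  11.3 ] turn z -1.055
```

{"name": "jog_arm", "arguments": {"series": [[0,-3,-4,0,0,0,0],[-0.5,-8,-4,0,0,-0.1,1],[-1.5,-13,-4,0,0,-0.28,1],[-3,-17,-4,0,0,-0.46,1],[-5,-19.4,-4,0,0,-0.64,1],[-7.8,-19.4,-4,0,0,-0.82,1],[-7.8,-19.4,-4,0,0,-1,1],[-7.8,-19.4,-4,0,0,-1.055,1],[-7.8,-19.4,-4,0,0,-1.055,1],[-7.8,-19.4,-4,0,0,-1.055,1]]}}

```text
clock: 17.95
position: [0.4033, -0.3526, 0.1838]
ee_rot: [[-0.891, 0.454, 0.0], [0.454, 0.891, -0.0], [-0.0, -0.0, -1.0]]
contact_force: [0.8, 0.1, 0.2]
gripper_width: 0.088
grip_force: 0.0
```

```bash
python3 - <<'E'
from h import *
go((.4016,-.352,.031,1.1))
c=shot('side'); cv2.imwrite('pics/s6.png',cv2.resize(c['pixels'][120:290,370:530],None,fx=3.5,fy=3.5,interpolation=cv2.INTER_CUBIC))
c=shot('top');P=cloud(c); z=c['z_map']; i=c['pixels'].astype(int)
m=(i[...,2]-i[...,1]>80)&(z>.1)&(P[...,0]>.5)&(P[...,0]<.66)&(P[...,1]<-.2)&(P[...,1]>-.42)&(P[...,2]<.08); q=P[m]; print(len(q),q.mean(0),q.min(0),q.max(0))
E
```

```text
t 17.95 [ 0.4033 -0.3526  0.1838] az 1.099 tilt [ 0. -0.] w 0.088 grip 0.0 F [0.8 0.1 0.2]
[ 0.18 -0.02 15.28] turn z -0.001
37 [ 0.59430936 -0.26562686  0.04948323] [ 0.58571723 -0.2764827   0.04536131] [ 0.60420003 -0.25588299  0.05599384]
```

View pics/s6.png

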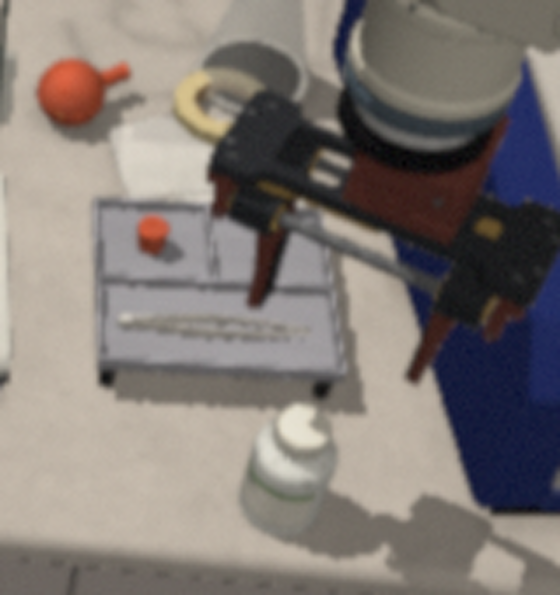

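The stopper stands upright in the left short bay at (153,235), its top at about 50 mm, and the tweezers are flat. Now the white bottle.

{"name": "jog_arm", "arguments": {"series": [[0.1,0,5,0,0,0,1],[0.1,0,10,0,0,0,1],[0.1,0,14,0,0,0,1],[0.1,0,15.3,0,0,0,1],[0.1,0,15.3,0,0,0,-1],[0.1,0,15.3,0,0,0,-1],[0.1,0,15.3,0,0,0,-1],[0.1,0,15.3,0,0,0,-1],[0.1,0,15.3,0,0,0,-1],[0.1,0,15.3,0,0,0,-1]]}}

```text
clock: 19.3
position: [0.4028, -0.3527, 0.0316]
ee_rot: [[-0.891, 0.454, 0.001], [0.454, 0.891, -0.001], [-0.001, -0.0, -1.0]]
contact_force: [-0.9, 0.7, 7.4]
gripper_width: 0.0511
grip_force: 30.0
```

```bash
python3 - <<'E'
from h import *
go((.375,-.2,.18,1.571),(.375,.18,.18,1.571),(.5436,.2116,.15,1.571))
E
```

```text
t 19.3 [ 0.4028 -0.3527  0.0316] az 1.1 tilt [ 0.001 -0.001] w 0.0511 grip 30.0 F [-0.9  0.7  7.4]
[  9.39  12.34 -14.86] turn z -0.471
[ 26.63  46.21 -14.9 ] turn z -0.471
[ 13.04  56.67 -11.88] turn z -0.471
```

{"name": "jog_arm", "arguments": {"series": [[0,0,-4,0,0,0,-1],[0,0,-9,0,0,0,-1],[1.5,1.5,-13.5,0,0,-0.1,-1],[4,5,-14.9,0,0,-0.25,-1],[7,9,-14.9,0,0,-0.4,-1],[9.4,12.3,-14.9,0,0,-0.471,-1],[11.5,16.4,-14.9,0,0,-0.471,-1],[13.7,20.8,-14.9,0,0,-0.471,-1],[15.9,25.1,-14.9,0,0,-0.471,-1],[17.5,28.3,-14.9,0,0,-0.471,-1]]}}

```text
clock: 20.55
position: [0.3742, -0.019, 0.1798]
ee_rot: [[-1.0, -0.001, 0.0], [-0.001, 1.0, 0.0], [-0.0, 0.0, -1.0]]
contact_force: [0.8, -0.0, -1.0]
gripper_width: 0.0511
grip_force: 30.0
```

```bash
python3 - <<'E'
from h import *
go((.375,.18,.18,1.571),(.5436,.2116,.15,1.571))
E
```

```text
t 20.55 [ 0.3742 -0.019   0.1798] az 1.572 tilt [0. 0.] w 0.0511 grip 30.0 F [ 0.8 -0.  -1. ]
[-0.1  19.9  -0.02] turn z 0.001
[-16.96  23.04   2.98] turn z 0.001
```

{"name": "jog_arm", "arguments": {"series": [[0,5,0,0,0,0,-1],[0,10,0,0,0,0,-1],[0,15,0,0,0,0,-1],[0,19.5,0,0,0,0,-1],[-3,22,0,0,0,0,-1],[-7.5,22.9,0,0,0,0,-1],[-12,23,1,0,0,0,-1],[-15.5,23,2,0,0,0,-1],[-17,23,3,0,0,0,-1],[-17,23,3,0,0,0,-1]]}}

```text
clock: 21.8
position: [0.5439, 0.2089, 0.1485]
ee_rot: [[-1.0, 0.0, -0.002], [0.0, 1.0, -0.001], [0.002, -0.001, -1.0]]
contact_force: [0.1, -0.3, -1.1]
gripper_width: 0.0506
grip_force: 30.0
```

```bash
python3 - <<'E'
from h import *
go((.5436,.2116,.0615,1.571))
E
```

```text
t 21.8 [0.5439 0.2089 0.1485] az 1.57 tilt [-0.002 -0.001] w 0.0506 grip 30.0 F [ 0.1 -0.3 -1.1]
[0.   0.28 8.7 ] turn z -0.001
```

{"name": "jog_arm", "arguments": {"series": [[0,0.2,4,0,0,0,-1],[0,0.2,7.5,0,0,0,-1],[0,0.2,8.7,0,0,0,-1],[0,0.2,8.9,0,0,0,-1],[0,0.2,8.9,0,0,0,-1],[0,0.2,8.9,0,0,0,0.7],[0,0.2,8.9,0,0,0,0.7],[0,0.2,8.9,0,0,0,0.7],[0,0.2,4,0,0,0,0.7],[0,0.2,-2,0,0,0,0.7]]}}

```text
clock: 23.05
position: [0.5437, 0.211, 0.1697]
ee_rot: [[-1.0, -0.0, -0.003], [-0.0, 1.0, -0.001], [0.003, -0.001, -1.0]]
contact_force: [0.7, 0.5, 0.5]
gripper_width: 0.0748
grip_force: 0.0
```

{"name": "jog_arm", "arguments": {"series": [[0,0,-4,0,0,0,0.7],[5,0,-4,0,0,0,0.7],[10,0,-4,0,0,0,0.7],[14,0,-4,0,0,0,0.7],[16,0,-4,0,0,0,0.7],[16,0,-4,0,0,0,0.7],[16,0,-4,0,0,0,0.7],[16,0,-4,0,0,0,0.7],[16,0,-4,0,0,0,0.7],[16,0,-4,0,0,0,0.7]]}}

```text
clock: 24.3
position: [0.385, 0.2113, 0.2095]
ee_rot: [[-1.0, 0.0, -0.0], [0.0, 1.0, -0.0], [0.0, -0.0, -1.0]]
contact_force: [0.2, -0.2, 0.1]
gripper_width: 0.0744
grip_force: 0.0
```

```bash
python3 - <<'E'
from h import *
go()
c=shot('side'); cv2.imwrite('pics/s7.png',cv2.resize(c['pixels'][90:290,170:490],None,fx=2.5,fy=2.5,interpolation=cv2.INTER_CUBIC))
c=shot('top');P=cloud(c); z=c['z_map']
def t(n,x0,x1,y0,y1,a,b):
    m=(z>.1)&(P[...,0]>x0)&(P[...,0]<x1)&(P[...,1]>y0)&(P[...,1]<y1)&(P[...,2]>a)&(P[...,2]<b);q=P[m]
    print(n,len(q),q.mean(0).round(3),q.min(0).round(3),q.max(0).round(3)) if len(q) else print(n,0)
t('slim cap',.585,.66,.17,.26,.1,.116);t('white cap',.49,.59,.17,.26,.112,.13);t('white body',.49,.585,.17,.26,.085,.11)
t('vial',.36,.40,.02,.06,.04,.06);t('dish',.34,.42,-.13,-.055,.008,.025);t('timer',.34,.43,-.05,.02,.012,.03)
E
```

```text
t 24.3 [0.385  0.2113 0.2095] az 1.571 tilt [-0. -0.] w 0.0744 grip 0.0 F [ 0.2 -0.2  0.1]
slim cap 62 [0.614 0.212 0.106] [0.603 0.2   0.101] [0.625 0.223 0.111]
white cap 123 [0.543 0.211 0.119] [0.527 0.195 0.112] [0.561 0.228 0.123]
white body 136 [0.539 0.204 0.097] [0.518 0.186 0.086] [0.567 0.237 0.109]
vial 36 [0.38  0.043 0.048] [0.37  0.033 0.04 ] [0.39  0.051 0.054]
dish 43 [ 0.378 -0.092  0.013] [ 0.35  -0.121  0.008] [ 0.408 -0.063  0.019]
timer 355 [ 0.386 -0.015  0.015] [ 0.354 -0.045  0.012] [0.419 0.017 0.022]
```

View pics/s7.png

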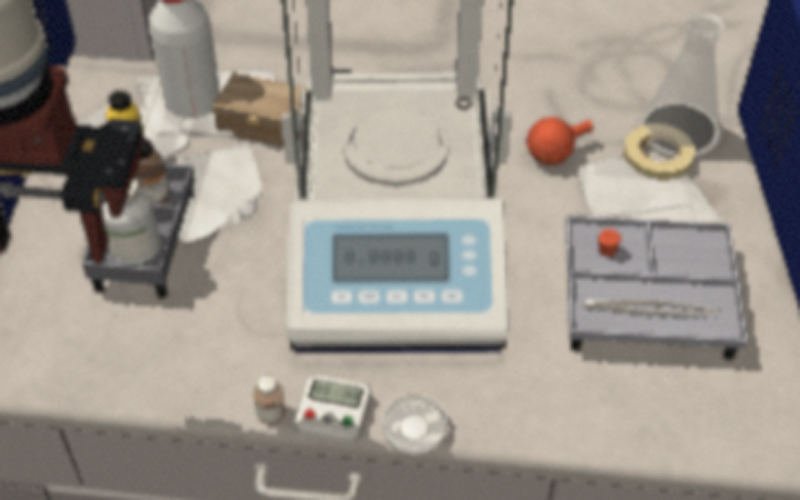

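Both bottles stand upright in the rack around (135,210). The stopper is at (610,240) and the tweezers at (650,305) in the tray. The vial, timer and dish haven't moved, and the gripper is clear of everything, so I'm handing in.

```bash
python3 -c "
from rig import *
print(job_done())"
```

```text
the job is handed in; nothing more can be done
None
```

The job is handed in: both bottles stand upright in their rack bays, the tweezers lie flat in the long lane, and the stopper stands in a short bay; the vial, timer and dish have not moved, and the robot's clock was at about 24 s (no verdict came back).

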